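# Check stroke of a bottle-top dispenser

## Robot

A 6-joint arm with a two-finger parallel gripper is mounted at the origin on a cart in front of the work surface, level with it; the furniture and walls round the work are solid. World frame = base frame: x ahead of the robot, y to its left, z up, the work surface at z = 0. Lengths are in m, angles in degrees, forces in N, time in s.
With the tool pointing down it reaches from about 0.35 to 0.975 m from the base axis. Payload 17.4 kg.
Tool frame: the origin (TCP) lies at the very end of the fingers, on their centre line; the grasp point (between the pads) lies 19 mm behind it (ctrl.grasp_offset is the distance from the TCP to the grasp point, in m); z points along the fingers, y is the line along which they close (so a half turn about z gives the same grasp; the last joint's range is limited). The gripper opens to 85 mm and grips with 20 to 120 N. Pads are 22 mm wide; open, the fingers measure 114 mm over their backs; the gripper's body (76 mm by 85 mm) begins 54 mm behind the grasp point. The pads swing forward as they close: fully open they stand 13 mm farther back than shut.
Start: joints at [63.266, 6.646, 82.598, -0, 90.757, -2.166], TCP at [0.281, 0.614, 0.199] pointing down, gripper open.
Joint ranges: [-162.19, 162.19], [-47.58, 125.68], [4.15, 143.07], [-65.23, 245.23], [0.69, 171.88], [-170.13, 170.13]. Speed limits (degrees/s): [108.29, 108.29, 127.2, 180, 180, 180].

## Interface

Orientations are given as [roll, pitch, yaw] about the fixed x, y, z axes, in that order (R = Rz(yaw) Ry(pitch) Rx(roll)).
In Python, from station import ctrl, grab_frame, camera_params gives the robot as it stands. The module is installed in compiled form; this text tells all that it offers.
- The arm moves only by the shell command python3 -m inch 'ROWS'. ROWS is JSON, a list that holds one entry, the list of rows, each a list of 7 numbers: the shift along the world's x, y, z in cm, then the turn, a rotation vector about the world's x, y, z in degrees, then the finger opening in cm, from 0 to 8.54. In form: [[[x, y, z, ax, ay, az, gripper], ...]]. A call has 1 to 12 rows; each row shifts and turns the commanded pose from where the row before left it; what a row does not reach is not made up. A row lasts 1/12 s, in which the tool goes at most 41.7 mm and 7.16 degrees, less where a joint would pass 70% of its speed; a pose out of reach is approached as far as the arm can. A call is refused whole if a number of a shift passes 4.17 or a number of a turn 7.16, either way. A call with a gripper value outside its range is refused whole. The fingers move at their own pace and stop on an object; the grip force is fixed at half the most. Time passes only in rows, so rows that do not move let the fingers close. It gives the time, the measured TCP pose, the force, the opening and the grip force at its end, in the units of the state.
- ctrl.get_state(): the state, without advancing time (a new reading comes with each control period).
- grab_frame(name): name is "scene" or "side" or "wrist"; returns (picture, depth): 384x512x3 uint8, red, green, blue; 384x512 float32, m along the optical axis (not along the pixel's ray), 0 where there is no reading.
- camera_params(name): a dict with "fx", "fy", "cx", "cy" (pixels), "origin" and "attitude" of the camera in the world; the wrist camera has in their place "tool_from_camera" (4x4, takes a point from camera to tool coordinates, whose origin is the TCP and whose axes are the flange's). Camera axes: x right, y down, z forward; pixel columns grow to the right and rows downward; lengths in m; the calibration is good to about 2 mm. A picture is of the moment at which its call begins: read the wrist's pose just before it. camera_params takes no time and is no camera call.
- ctrl.sign_off(): hands the job in; it is judged then, once.
The state is a dict: "time_s": time; "q": joint angles; "qd": joint speeds; "joint_efforts": joint torques, N m; "position": TCP position; "tool_rot": TCP orientation; "wrist_force": force on the tool from outside, world axes, zero at the start; "torque": the same for the moment, N m; "width": opening from 0.0 (shut) to 1.0 (fully open); "grip_force": force on a finger pad.
Only numpy, scipy, OpenCV 4.12 (cv2) and the standard library are available. Lean on these libraries where they do the work, as an engineer would, in place of code of your own. Each camera call takes 0.05 s, during which the arm holds its last target. There are 200 camera calls.

## Task

The bottle-top dispenser is due a dry check stroke before it is filled. Swing its spout round until the nozzle is over the mouth of the glass beaker, then press the blue plunger knob down gently to its soft first stop and pause there for a second; press on, not too hard, through to the firm second stop, stay a second, and let the plunger come up all the way by itself. Leave the spout over the beaker, and do not knock the beaker or the other things about.

Things in the scene. Friction and masses are not known exactly. Their poses are not given: they have to be found in the camera images.
- dispenser: Bottle-top dispenser, fixed to the desk: a dark steel foot 110 mm across, an amber bottle 82 mm across, a white collar (top at 143 mm), a blue swivel ring with the spout (145 to 164 mm), a white sleeve 36 mm across (165 to 205 mm). Origin: centre of the underside, on the desk; z is up, the axis of bottle, swivel and plunger.
- spout (a joint): Swivel angle of the spout about the dispenser's z, rad, -1.6 to 1.6, growing counter-clockwise seen from above; at 0 it points along the dispenser's own -x. Only friction holds it (about 1 N at the arm's end); it stays where it is left. At the start it lies 0.5 rad or more counter-clockwise of the beaker: swing it clockwise seen from above.
- spout_arm (a point): A point on the centre line of the spout's arm, 95 mm from the dispenser's axis and 155 mm above the desk. The arm is a level white round tube 10 mm thick that runs straight out from the swivel to 120 mm from the axis, where it bends down to the nozzle. Push it sideways here with the shut fingers.
- nozzle_tip (a point): The lower end of the nozzle, 120 mm from the dispenser's axis and 95 mm above the desk; it turns with the spout.
- beaker: A loose glass beaker, 53 mm across and 68 mm high, standing open on the desk; the origin is the centre of its underside, z up. It stands about 115 to 127 mm from the dispenser's axis, so the nozzle can be swung over its mouth.
- plunger: The plunger: a flat round blue knob, 44 mm across, 12 mm thick, on a steel rod. Origin: centre of the knob's upper face, at rest 245 mm above the desk; it moves straight down the dispenser's axis. A light spring (1 to 3 N) lets it down to the first stop, 8 to 14 mm down, different each time, to be felt. Let go, it rises by itself. Over 22 N damages it.
- second_stage (a joint): How far the second stage has yielded, m. The first stop holds the knob still, this joint at 0, until the push reaches 7.5 N (a pause there is a steady push of 3.5 to 7.5 N). Beyond, it yields 5 mm more while the push rises from 7.5 to 12 N, then stands hard on the second stop at 0.005. Springs back to 0.
- vial_green: A bystander: loose sample vial with a black cap, 27 mm across and 56 mm high; origin at the centre of its underside.
- vial_tan: A bystander: loose sample vial with a grey cap, 27 mm across and 56 mm high; origin at the centre of its underside.
- timer: A bystander: loose cream wind-up timer, 64 mm across and 40 mm high; origin at the centre of its underside.
- wash_bottle: A bystander: loose white wash bottle with a red cap, 67x97x196 mm; origin on its underside.
- dropper_bottle: A bystander: loose amber dropper bottle, 35 mm across and 106 mm high; origin at the centre of its underside.
Not all that is in view belongs to the job. There is more than one size of the beaker; the job needs the larger.

How it is judged:
By the outcome, as a careful person would: the job done as asked, in the order asked, and still so for the second after the job is handed in, with the robot touching nothing.
It also fails if it takes over 67 s, if anything falls off the work surface, if the arm or the gripper's body presses on something with over 40 N, if the wrist force passes 120 N, or if a joint passes its speed limit or range.

## Working session

There is one attempt and no reset: what is moved stays moved. The work goes in short steps, Python scripts to look and compute and a shell command to move; the robot and the scene stay as the last step left them, time stands still between calls to the robot, and variables do not carry over. Pictures are saved under pics/ and viewed, at most 10 in all, crops included, and the job is handed in when it is done.

```bash
mkdir -p pics; python3 - <<'E'
from station import ctrl, grab_frame, camera_params
import cv2, numpy as np
for n in ("scene","side"):
    p,d=grab_frame(n); np.savez(f"{n}0.npz",p=p,d=d)
    cv2.imwrite(f"pics/{n}0.png",cv2.resize(p[:,:,::-1],None,fx=1.5,fy=1.5))
    print(n,camera_params(n))
s=ctrl.get_state(); print(s)
E
```

```text
scene {'fx': 423.9474442499876, 'fy': 423.9474442499876, 'cx': 262.857460374834, 'cy': 194.5228745486748, 'origin': array([-0.0765637 , -0.26703017,  0.58409022]), 'attitude': array([-117.66356092,   -0.61742797,  -56.44847297])}
side {'fx': 490.2846259181169, 'fy': 490.2846259181169, 'cx': 240.68240864630815, 'cy': 204.16962633358608, 'origin': array([0.11537436, 1.01152068, 0.85187942]), 'attitude': array([-125.36699373,   -0.7636186 , -152.79209112])}
{'time_s': 0.1, 'q': array([ 6.32674012e+01,  6.67113203e+00,  8.26316625e+01,  2.94199586e-03,
        9.07573820e+01, -2.16674072e+00]), 'qd': array([-0.02610663, -0.02246119, -0.10908233, -0.08970103, -0.0256989 ,
        0.12018561]), 'joint_efforts': array([ 1.52023702e-03, -7.33650756e+01, -6.33794260e+01,  7.41279337e-06,
        5.23032330e-03, -6.11624841e-05]), 'position': array([0.28053382, 0.61371489, 0.19854167]), 'tool_rot': array([-1.79939978e+02, -5.21481280e-03,  1.55434177e+02]), 'wrist_force': array([ 0.66517924,  0.23528851, -0.26929481]), 'torque': array([ 0.00570916, -0.00412074,  0.02118516]), 'grip_force': 0.0, 'width': 0.9986630375698315}
```

View pics/scene0.png

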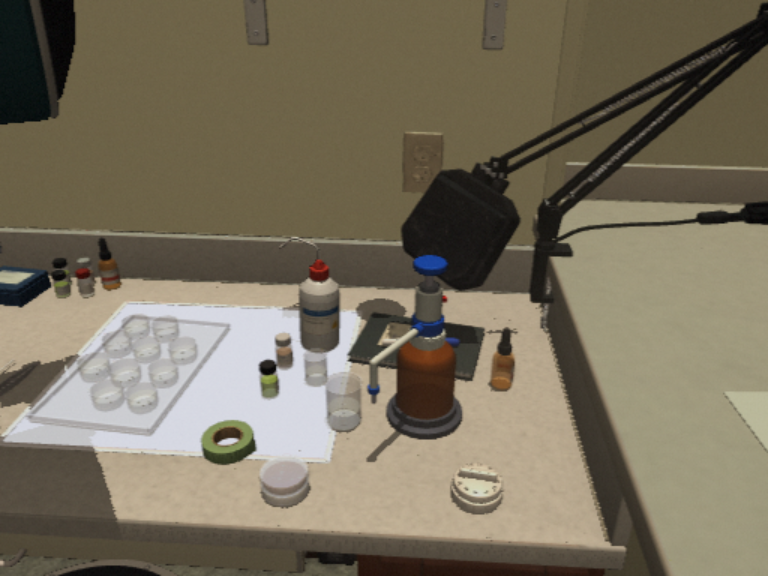

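View pics/side0.png

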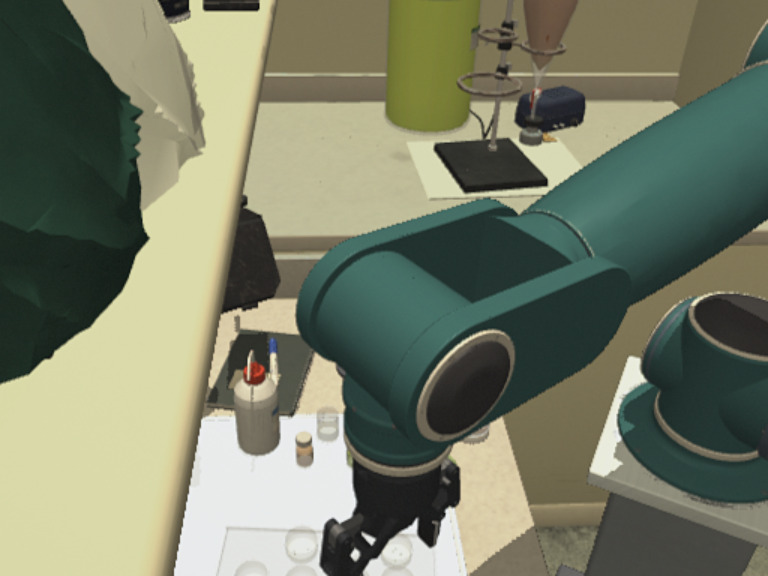

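Scene view (1.5x pixels): knob (431,265), spout arm from (425,330) to (375,368), nozzle tip (374,400). There are two beakers: A at (344,402), wide and tall, and B at (316,367), small. A fits "the larger"; I'll confirm it in a crop and by measuring.

```bash
cat > h.py <<'E'
import numpy as np, cv2
from scipy.spatial.transform import Rotation as R
from station import camera_params
def cam(n):
    c=camera_params(n); return c,R.from_euler('xyz',c['attitude'],degrees=True).as_matrix(),np.array(c['origin'])
def ray(n,u,v):
    c,M,o=cam(n); d=M@np.array([(u-c['cx'])/c['fx'],(v-c['cy'])/c['fy'],1]); return o,d
def onz(n,u,v,z):
    o,d=ray(n,u,v); return o+d*(z-o[2])/d[2]
def cloud(n,d):
    c,M,o=cam(n); v,u=np.mgrid[:d.shape[0],:d.shape[1]]
    P=np.stack([(u-c['cx'])/c['fx']*d,(v-c['cy'])/c['fy']*d,d],-1)@M.T+o
    P[d==0]=np.nan; return P
E
python3 - <<'E'
from h import *
z=np.load("scene0.npz");p,d=z['p'],z['d'];P=cloud("scene",d)
hsv=cv2.cvtColor(p,cv2.COLOR_RGB2HSV)
m=cv2.inRange(hsv,(105,150,60),(130,255,255)); 
n,l,s,c=cv2.connectedComponentsWithStats(m)
for i in range(1,n):
    if s[i,4]>15: print(i,s[i],c[i],np.nanmedian(P[l==i],0))
# knob top: points of blue near z .245
k=(m>0)&(abs(P[...,2]-.245)<.006); q=P[k]; print("knobtop",k.sum(),(q.min(0)+q.max(0))/2,q.mean(0))
# amber / foot points by depth, arm tube
for nm,(u,v) in dict(arm1=(275,225),arm2=(262,235),elbow=(250,244),tip=(249,267),ts=(318,318),box=(305,150),boxlow=(310,188),boxl=(270,160),boxright=(344,145),wash=(212,180),drop=(335,245),lampbase=(360,195)).items(): print(nm,P[v,u].round(3))
b=p[215:305,190:300]; cv2.imwrite("pics/crop.png",cv2.resize(b[:,:,::-1],None,fx=6,fy=6,interpolation=cv2.INTER_CUBIC))
E
```

```text
1 [276 170  23  13 219] [286.87671233 175.53424658] [0.55766183 0.09506033 0.24348746]
2 [275 211  21  13 135] [284.72592593 217.39259259] [0.54655177 0.0885666  0.15993689]
4 [246 258   6   5  19] [248.15789474 260.10526316] [0.43788801 0.10034581 0.11732069]
knobtop 196 [0.56185895 0.09747496 0.24234409] [0.55931503 0.09615226 0.24335283]
arm1 [0.54  0.107 0.138]
arm2 [0.658 0.215 0.011]
elbow [0.443 0.1   0.15 ]
tip [0.44 0.1  0.1 ]
ts [ 0.46  -0.038  0.033]
box [0.761 0.164 0.213]
boxlow [0.724 0.126 0.139]
boxl [0.744 0.251 0.172]
boxright [0.793 0.081 0.234]
wash [0.619 0.334 0.144]
drop [0.678 0.031 0.041]
lampbase [0.848 0.047 0.091]
```

View pics/crop.png

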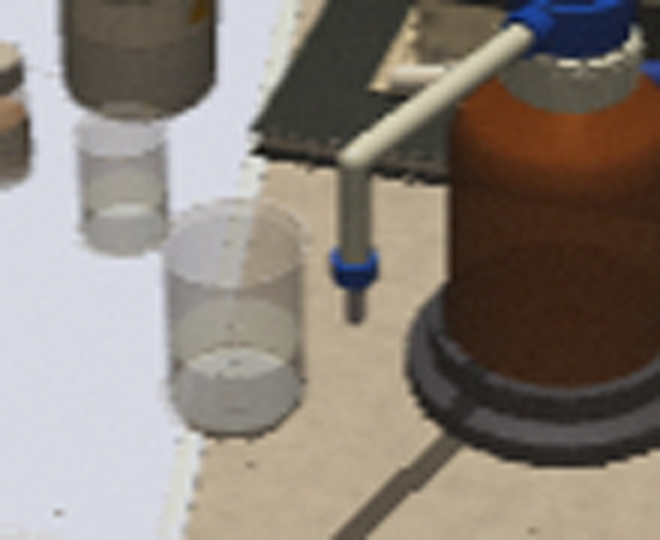

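The crop shows A (crop rim centre (234,243), base (236,391)), clearly larger than B at (123,185). Nozzle tip is at crop (354,320).

```bash
python3 - <<'E'
from h import *
f=lambda x,y:(190+x/6-.4,215+y/6-.4)
for nm,x,y,z in [("rim",234,243,.068),("riml",164,243,.068),("rimr",304,243,.068),("base",236,391,.002),("rimB",123,137,.05),("baseB",123,233,0),("Bl",77,137,.05),("Br",168,137,.05),("elbow",350,160,.155),("tip",354,320,.095),("capring",354,270,.11)]:
    print(nm,onz("scene",*f(x,y),z).round(4))
z=np.load("scene0.npz");p,d=z['p'],z['d'];P=cloud("scene",d)
print("knob centroid", onz("scene",287.2,174,.245))
# knob top by ellipse: columns extents
hsv=cv2.cvtColor(p,cv2.COLOR_RGB2HSV); m=cv2.inRange(hsv,(105,150,60),(130,255,255))
for v in range(168,186): 
    u=np.where(m[v,260:310])[0]+260
    if len(u): print(v,u.min(),u.max(),end='; ')
# foot: dark points z<.03
for x,y in[(430,300),(560,455)]: print(onz("scene",*f(x,y),.0).round(3))
A=np.array([.5598,.0964])
# heights around region: max z per cell grid
q=P.reshape(-1,3);q=q[np.isfinite(q).all(1)]
print()
for x0 in np.arange(.35,.9,.05):
    print(round(x0,2),[round(float(max(q[(abs(q[:,0]-x0)<.025)&(abs(q[:,1]-y0)<.025)&(q[:,2]<.6)][:,2],default=-1)),2) for y0 in np.arange(-.2,.5,.05)])
E
```

```text
rim [0.4832 0.1821 0.068 ]
riml [0.4696 0.2018 0.068 ]
rimr [0.4967 0.1623 0.068 ]
base [0.4845 0.1844 0.002 ]
rimB [0.5328 0.2738 0.05  ]
baseB [0.5377 0.281  0.    ]
Bl [0.523  0.2881 0.05  ]
Br [0.5424 0.2598 0.05  ]
elbow [0.4419 0.1035 0.155 ]
tip [0.4428 0.103  0.095 ]
capring [0.4474 0.1062 0.11  ]
knob centroid [0.56098022 0.09586324 0.245     ]
170 282 291; 171 279 294; 172 277 296; 173 277 297; 174 276 297; 175 276 298; 176 276 297; 177 277 297; 178 278 296; 179 280 294; 180 282 294; 181 283 292; 182 284 290; [0.57  0.158 0.   ]
[0.522 0.072 0.   ]

0.35 [-1.0, -1.0, -1.0, -1.0, 0.0, 0.0, 0.0, 0.03, 0.03, 0.02, 0.02, 0.0, 0.03, 0.03]
0.4 [0.16, -1.0, 0.0, 0.0, 0.0, 0.0, 0.0, 0.0, 0.0, 0.02, 0.02, 0.0, 0.01, 0.03]
0.45 [0.16, 0.0, 0.0, 0.04, 0.04, 0.0, 0.16, 0.07, 0.07, 0.0, 0.06, 0.05, 0.0, 0.03]
0.5 [0.16, 0.16, 0.0, 0.03, 0.03, 0.02, 0.16, 0.07, 0.07, 0.05, 0.06, 0.05, 0.0, 0.02]
0.55 [0.16, 0.16, 0.16, 0.0, 0.0, 0.13, 0.25, 0.12, 0.0, 0.05, 0.05, 0.06, 0.0, 0.0]
0.6 [0.16, 0.16, 0.16, 0.0, 0.0, 0.12, 0.24, 0.0, 0.01, 0.01, 0.13, 0.2, 0.19, 0.0]
0.65 [0.16, 0.16, 0.16, 0.16, 0.0, 0.06, 0.01, -1.0, 0.03, 0.03, 0.12, 0.18, 0.0, 0.0]
0.7 [0.16, 0.16, 0.16, 0.16, 0.06, 0.11, 0.16, 0.17, 0.03, 0.02, 0.01, 0.0, -0.0, 0.0]
0.75 [0.16, 0.16, 0.16, 0.16, 0.16, 0.0, 0.25, 0.25, 0.24, 0.24, 0.18, 0.0, 0.0, -0.76]
0.8 [0.16, 0.16, 0.16, 0.16, 0.16, 0.15, 0.33, 0.32, 0.29, 0.28, 0.0, 0.0, 0.01, 0.52]
0.85 [0.16, 0.16, 0.16, 0.16, 0.39, 0.38, 0.35, 0.32, 0.3, 0.0, 0.0, 0.44, 0.52, 0.52]
```

```bash
python3 -m inch '[[[0,0,2,0,0,0,0],[0,0,2,0,0,0,0],[1.1,-3.6,0,0,0,-6.5,0],[1.1,-3.6,0,0,0,-6.5,0],[1.1,-3.6,0,0,0,-6.5,0],[1.1,-3.6,0,0,0,-6.5,0],[1.1,-3.6,0,0,0,-6.5,0],[1.1,-3.6,0,0,0,-6.5,0],[1.1,-3.6,0,0,0,-6.5,0],[1.1,-3.6,0,0,0,-6.5,0],[1.1,-3.6,0,0,0,-6.5,0],[1.1,-3.6,0,0,0,-6.5,0]]]'; python3 -m inch '[[[1.1,-3.6,0,0,0,0,0],[1.1,-3.6,0,0,0,0,0],[1.1,-3.6,0,0,0,0,0],[1.1,-3.6,0,0,0,0,0],[1.1,-3.4,0,0,0,0,0],[1,-2.5,0,0,0,0,0],[0,0,0,0,0,0,0],[0,0,0,0,0,0,0]]]'; python3 - <<'E'
from station import *; import cv2
s=ctrl.get_state(); print(s['position'],s['tool_rot'],s['time_s'],s['q'])
p,d=grab_frame("scene"); cv2.imwrite("pics/s1.png",cv2.resize(p[100:330,130:400,::-1],None,fx=2.5,fy=2.5))
E
```

```text
time_s: 1.1
position: [0.3906, 0.2522, 0.239]
tool_rot: [180.0, 0.0, 90.1]
wrist_force: [1.0, 1.7, -0.3]
width: 0.0
grip_force: 0.0
time_s: 1.77
position: [0.4557, 0.0498, 0.2388]
tool_rot: [-180.0, -0.0, 90.3]
wrist_force: [-0.4, 1.2, 0.1]
width: -0.001
grip_force: 0.0
[0.45574578 0.04981748 0.2388414 ] [-1.79957174e+02 -2.95493906e-03  9.02777850e+01] 1.7667 [ 3.04620297e+00 -2.13833424e+01  1.04366499e+02  5.05830353e-03
  9.70594765e+01  2.76903666e+00]
```

View pics/s1.png

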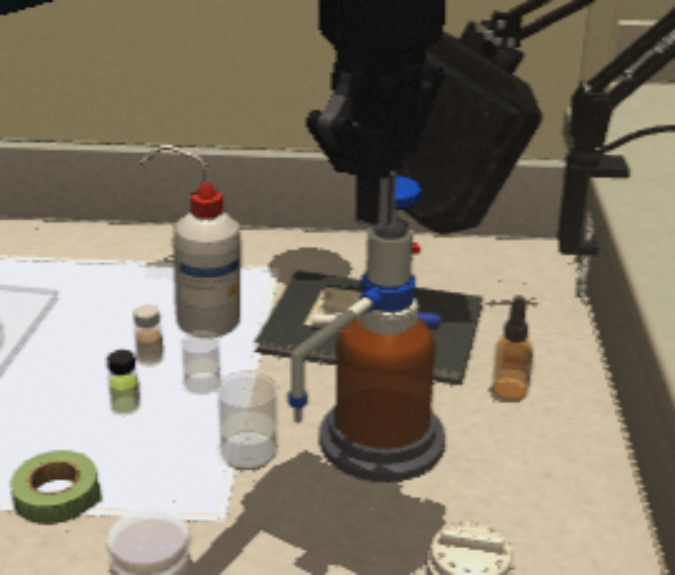

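The gripper hangs left of the knob, clear of it; the spout (crop (300,370)) and beaker (247,420) are unchanged. Now down beside the arm and push the first part of the arc.

```bash
python3 -m inch '[[[0,0,-3,0,0,0,0],[0,0,-3.5,0,0,0,0],[0,0,-3,0,0,0,0],[0.1,0.8,0,0,0,-1.9,0],[0.1,0.9,0,0,0,-1.9,0],[0.1,0.9,0,0,0,0,0],[0,0.8,0,0,0,0,0],[0,0.5,0,0,0,-3,0],[0,0.5,0,0,0,-3,0],[0,0.5,0,0,0,-3,0],[0.1,0.5,0,0,0,-3,0],[0.1,0.5,0,0,0,-3,0]]]'; python3 -m inch '[[[0.1,0.5,0,0,0,-3,0],[0.15,0.5,0,0,0,-3,0],[0.15,0.5,0,0,0,-3,0],[0.2,0.5,0,0,0,-3,0],[0.2,0.5,0,0,0,-3,0],[0.25,0.5,0,0,0,-3,0],[0,0,0,0,0,0,0],[0,0,0,0,0,0,0]]]'; python3 - <<'E'
from station import *; import cv2,numpy as np
p,d=grab_frame("scene"); np.savez("s2.npz",p=p,d=d);cv2.imwrite("pics/s2.png",cv2.resize(p[190:310,180:320,::-1],None,fx=5,fy=5,interpolation=cv2.INTER_CUBIC))
E
```

```text
time_s: 2.82
position: [0.4606, 0.1111, 0.1446]
tool_rot: [180.0, -0.0, 71.6]
wrist_force: [0.6, 1.0, 0.2]
width: -0.0
grip_force: 0.0
time_s: 3.48
position: [0.471, 0.1406, 0.1444]
tool_rot: [180.0, -0.0, 53.8]
wrist_force: [0.1, -0.0, -0.2]
width: 0.0
grip_force: 0.0
```

View pics/s2.png

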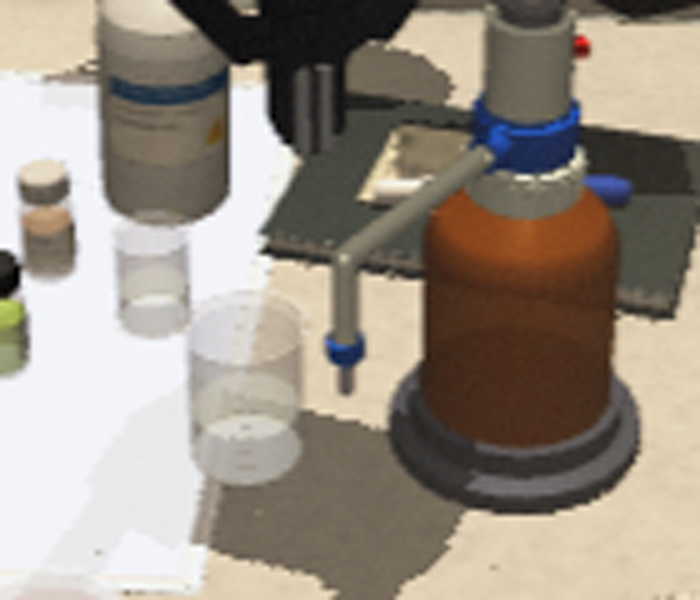

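The spout (elbow at crop (343,258)) has not moved, and the fingertips appear at (315,150), higher than expected. Checking the geometry.

```bash
python3 - <<'E'
from h import *; from station import ctrl
s=ctrl.get_state(); X=s['position']; print(X,s['q'])
c,M,o=cam("scene")
def pr(X):
    q=M.T@(np.array(X)-o); return np.array([c['cx']+c['fx']*q[0]/q[2],c['cy']+c['fy']*q[1]/q[2]]),q[2]
uv,z=pr(X); print("tcp px",uv,"crop",(uv-[180,190])*5,z)
P=cloud("scene",np.load("s2.npz")['d'])
for u,v in [(240,215),(246,215),(240,208),(246,208),(243,219)]: print(u,v,P[v,u].round(4))
for x,y in [(343,258),(400,215),(440,190),(345,300),(346,385)]: print("spout",x,y,P[190+y//5,180+x//5].round(4))
print("tip",onz("scene",180+346/5-.4,190+392/5-.4,.095))
E
```

```text
[0.47098914 0.14031016 0.14436419] [ 1.36164406e+01 -1.57033506e+01  1.08724353e+02 -2.53191042e-03
  8.69690035e+01  4.97920801e+01]
tcp px [241.02574405 232.69073178] crop [305.12872026 213.4536589 ] 0.807517574276727
240 215 [0.4624 0.1356 0.1891]
246 215 [0.4752 0.1313 0.1844]
240 208 [0.4614 0.1346 0.2046]
246 208 [0.4743 0.1305 0.1999]
243 219 [0.465  0.1308 0.1809]
spout 343 258 [0.4398 0.1018 0.1574]
spout 400 215 [0.4747 0.0994 0.1567]
spout 440 190 [0.4976 0.0966 0.1567]
spout 345 300 [0.4399 0.0998 0.1385]
spout 346 385 [0.4427 0.102  0.0977]
tip [0.44284209 0.1025894  0.095     ]
```

```bash
python3 - <<'E'
from h import *; from station import ctrl,grab_frame
P=cloud("scene",np.load("s2.npz")['d'])
for v in range(210,236,2): print(v,[P[v,u].round(3).tolist() for u in (237,241,245)])
p,d=grab_frame("wrist"); cv2.imwrite("pics/w.png",p[:,:,::-1]); np.savez("w.npz",p=p,d=d); print(camera_params("wrist"))
E
```

```text
210 [[0.46, 0.14, 0.199], [0.463, 0.134, 0.2], [0.468, 0.128, 0.199]]
212 [[0.46, 0.141, 0.195], [0.463, 0.134, 0.196], [0.469, 0.129, 0.194]]
214 [[0.461, 0.141, 0.19], [0.462, 0.133, 0.192], [0.469, 0.129, 0.19]]
216 [[0.459, 0.14, 0.187], [0.462, 0.133, 0.188], [0.469, 0.129, 0.186]]
218 [[0.461, 0.142, 0.181], [0.464, 0.134, 0.183], [0.468, 0.128, 0.182]]
220 [[0.696, 0.32, -0.001], [nan, nan, nan], [0.688, 0.288, 0.014]]
222 [[0.688, 0.315, -0.001], [0.677, 0.293, 0.012], [0.683, 0.285, 0.012]]
224 [[0.678, 0.307, 0.0], [0.672, 0.289, 0.01], [0.674, 0.278, 0.013]]
226 [[0.654, 0.289, 0.013], [0.663, 0.283, 0.011], [0.669, 0.275, 0.01]]
228 [[0.648, 0.284, 0.012], [0.653, 0.276, 0.012], [0.66, 0.268, 0.011]]
230 [[0.641, 0.279, 0.011], [0.647, 0.271, 0.011], [0.652, 0.262, 0.012]]
232 [[0.632, 0.273, 0.012], [0.641, 0.267, 0.01], [0.643, 0.256, 0.012]]
234 [[0.625, 0.267, 0.013], [0.633, 0.261, 0.011], [0.635, 0.25, 0.013]]
{'fx': 264.73408065499984, 'fy': 264.73408065499984, 'cx': 251.8652914399555, 'cy': 192.50994137940683, 'tool_from_camera': array([[-5.96310616e-04, -9.61739086e-01, -2.73966375e-01,
         6.96911624e-02],
       [ 9.99999714e-01, -4.46089586e-04, -6.10617470e-04,
        -1.82866428e-03],
       [ 4.65041141e-04, -2.73966661e-01,  9.61739077e-01,
        -1.74766740e-01],
       [ 0.00000000e+00,  0.00000000e+00,  0.00000000e+00,
         1.00000000e+00]])}
```

View pics/w.png

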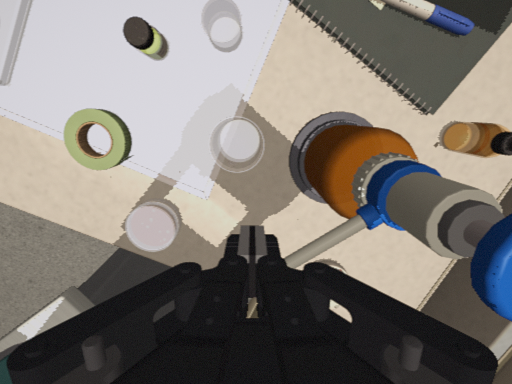

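The wrist view shows the shut fingertips at (252,228), above the spout arm (300,255), so the fingers passed over it. I'll check the tip offset and the spout and beaker from this view.

```bash
cat >> h.py <<'E'
def wcloud(d,s):
    c=camera_params("wrist"); T=c['tool_from_camera']; v,u=np.mgrid[:d.shape[0],:d.shape[1]]
    P=np.stack([(u-c['cx'])/c['fx']*d,(v-c['cy'])/c['fy']*d,d],-1)@T[:3,:3].T+T[:3,3]
    W=P@R.from_euler('xyz',s['tool_rot'],degrees=True).as_matrix().T+s['position']
    return P,W
E
python3 - <<'E'
from h import *; from station import ctrl
s=ctrl.get_state(); d=np.load("w.npz")['d']; P,W=wcloud(d,s)
for n,u,v in [("tip",247,229),("tip2",257,229),("tipup",247,240),("desk",200,110),("desk2",280,60),("arm",310,250),("arm2",350,228),("knob",495,265),("beakbase",240,138)]: print(n,d[v,u],P[v,u].round(4),W[v,u].round(4))
E
```

```text
tip 0.14454257 [ 0.0109 -0.0046 -0.0412] [0.4737 0.1516 0.1855]
tip2 0.14415105 [ 0.0111  0.0009 -0.0416] [0.4782 0.1485 0.1859]
tipup 0.13004377 [ 0.0116 -0.0043 -0.0561] [0.4744 0.152  0.2004]
desk 0.30463624 [ 0.0776 -0.0617  0.1442] [4.671e-01 2.391e-01 1.000e-04]
desk2 0.2897873 [0.1298 0.0289 0.1437] [0.5709 0.2278 0.0007]
arm 0.17820601 [-0.0164  0.0372 -0.014 ] [0.4913 0.1049 0.1583]
arm2 0.17153654 [ 0.0005  0.0616 -0.0161] [0.521  0.1041 0.1604]
knob 0.08545497 [ 0.0237  0.0766 -0.099 ] [0.5468 0.114  0.2433]
beakbase 0.28687721 [ 0.0479 -0.0148  0.1173] [0.4873 0.1875 0.027 ]
```

```bash
python3 - <<'E'
from h import *; from station import ctrl
s=ctrl.get_state(); d=np.load("w.npz")['d']; P,W=wcloud(d,s)
g=P[(d>0)&(P[...,2]<-.035)&(P[...,1]<0.005)]
for z0 in np.arange(-.17,-.03,.01):
    q=g[(g[:,2]>=z0)&(g[:,2]<z0+.01)]
    if len(q): print("w z%.2f"%z0,len(q),q.min(0).round(3),q.max(0).round(3))
# scene cloud in tool frame (s2)
Q=cloud("scene",np.load("s2.npz")['d']).reshape(-1,3);Q=Q[np.isfinite(Q).all(1)]
T=(Q-s['position'])@R.from_euler('xyz',s['tool_rot'],degrees=True).as_matrix()
k=(np.hypot(T[:,0],T[:,1])<.085)&(T[:,2]<-.03)&(np.hypot(Q[:,0]-.56,Q[:,1]-.096)>.03);T=T[k]
for z0 in np.arange(-.16,-.03,.01):
    q=T[(T[:,2]>=z0)&(T[:,2]<z0+.01)]
    if len(q): print("s z%.2f"%z0,len(q),q.min(0).round(3),q.max(0).round(3))
E
```

```text
w z-0.14 1458 [ 0.014 -0.022 -0.136] [ 0.021  0.005 -0.13 ]
w z-0.13 7321 [ 0.001 -0.064 -0.13 ] [ 0.021  0.005 -0.12 ]
w z-0.12 6398 [-0.007 -0.064 -0.12 ] [ 0.019  0.005 -0.11 ]
w z-0.11 4313 [-0.008 -0.058 -0.11 ] [ 0.018  0.005 -0.1  ]
w z-0.10 1958 [-0.009 -0.05  -0.1  ] [ 0.018  0.005 -0.09 ]
w z-0.09 2467 [-0.011 -0.042 -0.09 ] [ 0.015  0.005 -0.08 ]
w z-0.08 829 [-0.013 -0.033 -0.08 ] [ 0.015  0.005 -0.07 ]
w z-0.07 606 [-0.012 -0.016 -0.07 ] [ 0.012  0.005 -0.06 ]
w z-0.06 360 [ 0.006 -0.016 -0.06 ] [ 0.012  0.005 -0.05 ]
w z-0.05 297 [ 0.007 -0.016 -0.05 ] [ 0.012  0.005 -0.04 ]
w z-0.04 63 [ 0.006 -0.014 -0.04 ] [ 0.012  0.004 -0.036]
s z-0.16 77 [-0.035 -0.038 -0.16 ] [ 0.007  0.037 -0.15 ]
s z-0.15 245 [-0.014 -0.043 -0.15 ] [ 0.01  0.04 -0.14]
s z-0.14 288 [-0.022 -0.049 -0.14 ] [ 0.007  0.048 -0.13 ]
s z-0.13 356 [-0.021 -0.062 -0.13 ] [ 0.012  0.06  -0.12 ]
s z-0.12 299 [-0.019 -0.062 -0.12 ] [ 0.008  0.06  -0.11 ]
s z-0.11 233 [-0.019 -0.055 -0.11 ] [ 0.013  0.053 -0.1  ]
s z-0.10 204 [-0.017 -0.046 -0.1  ] [ 0.014  0.047 -0.09 ]
s z-0.09 234 [-0.015 -0.038 -0.09 ] [ 0.012  0.038 -0.08 ]
s z-0.08 113 [-0.014 -0.032 -0.08 ] [ 0.008  0.029 -0.07 ]
s z-0.07 70 [-0.013 -0.014 -0.07 ] [ 0.003  0.013 -0.06 ]
s z-0.06 77 [-0.013 -0.015 -0.06 ] [ 0.008  0.013 -0.05 ]
s z-0.05 77 [-0.013 -0.014 -0.05 ] [ 0.007  0.013 -0.04 ]
s z-0.04 28 [-0.011 -0.011 -0.04 ] [-0.003  0.01  -0.033]
```

The visible fingers end about 35 mm behind the reported TCP, seen the same from both cameras. So the tips were at z≈0.18 and missed the arm. I'll go back and descend with TCP z≈0.107.

```bash
python3 -m inch '[[[0,0,1.5,0,0,0,0],[-0.3,-1.8,0,0,0,6.5,0],[-0.3,-1.8,0,0,0,6.5,0],[-0.3,-1.8,0,0,0,6.5,0],[-0.3,-1.8,0,0,0,6.5,0],[-0.3,-1.8,0,0,0,6.5,0],[0,0,-2,0,0,0,0],[0,0,-2,0,0,0,0],[0,0,-1.2,0,0,0,0],[0,0,0,0,0,0,0],[0,0,0,0,0,0,0]]]'; python3 -m inch '[[[0.1,0.9,0,0,0,0,0],[0.1,0.9,0,0,0,0,0],[0.1,0.8,0,0,0,0,0],[0,0.5,0,0,0,0,0],[0,0.5,0,0,0,-3,0],[0,0.5,0,0,0,-3,0],[0,0.5,0,0,0,-3,0],[0.1,0.5,0,0,0,-3,0],[0.1,0.5,0,0,0,-3,0],[0,0,0,0,0,0,0]]]'; python3 - <<'E'
from h import *; from station import ctrl,grab_frame
s=ctrl.get_state(); p,d=grab_frame("wrist"); np.savez("w2.npz",p=p,d=d); P,W=wcloud(d,s)
k=(W[...,2]>.148)&(W[...,2]<.164)&(P[...,2]>-.033)&(np.hypot(W[...,0]-.56,W[...,1]-.096)>.04)&(np.hypot(W[...,0]-.56,W[...,1]-.096)<.13)
q=W[k]; print(len(q)); a=np.degrees(np.arctan2(q[:,1]-.096,q[:,0]-.56)); print(np.percentile(a,[5,25,50,75,95]))
E
```

```text
time_s: 4.5
position: [0.456, 0.05, 0.1073]
tool_rot: [-180.0, 0.0, 86.2]
wrist_force: [-0.2, 0.7, 0.5]
width: 0.004
grip_force: 0.0
time_s: 5.33
position: [0.4612, 0.107, 0.1074]
tool_rot: [-180.0, -0.0, 71.1]
wrist_force: [0.7, 0.5, -0.3]
width: -0.0
grip_force: 0.0
0Traceback (most recent call last):
  File "<stdin>", line 4, in <module>
    return _quantile_unchecked(
        a, q, axis, out, overwrite_input, method, keepdims, weights)
    return _ureduce(a,
                    func=_quantile_ureduce_func,
    ...<5 lines>...
                    overwrite_input=overwrite_input,
                    method=method)
    r = func(a, **kwargs)
    result = _quantile(arr,
                       quantiles=q,
    ...<2 lines>...
                       out=out,
                       weights=wgt)
    slices_having_nans = np.isnan(arr[-1, ...])
                                  ~~~^^^^^^^^^
IndexError: index -1 is out of bounds for axis 0 with size 0
```

```bash
cat > look.py <<'E'
import sys; from h import *; from station import ctrl,grab_frame
p,d=grab_frame("scene"); n=sys.argv[1]; np.savez(n+".npz",p=p,d=d)
cv2.imwrite(f"pics/{n}.png",cv2.resize(p[160:310,170:330,::-1],None,fx=4,fy=4,interpolation=cv2.INTER_CUBIC))
W=cloud("scene",d); r=np.hypot(W[...,0]-.56,W[...,1]-.096)
k=(W[...,2]>.153)&(W[...,2]<.163)&(r>.035)&(r<.11)&(p.min(2)>70)
k2=(W[...,2]>.12)&(W[...,2]<.145)&(r>.1)&(r<.13)&(p.min(2)>70)
for kk in (k,k2):
    q=W[kk]; a=np.degrees(np.arctan2(q[:,1]-.096,q[:,0]-.56))%360; print(len(q),np.percentile(a,[10,50,90]) if len(q) else '')
E
python3 look.py s3
```

```text
51 [162.3834451  165.67208001 167.96672557]
69 [164.00634059 165.94511198 167.0772334 ]
```

View pics/s3.png

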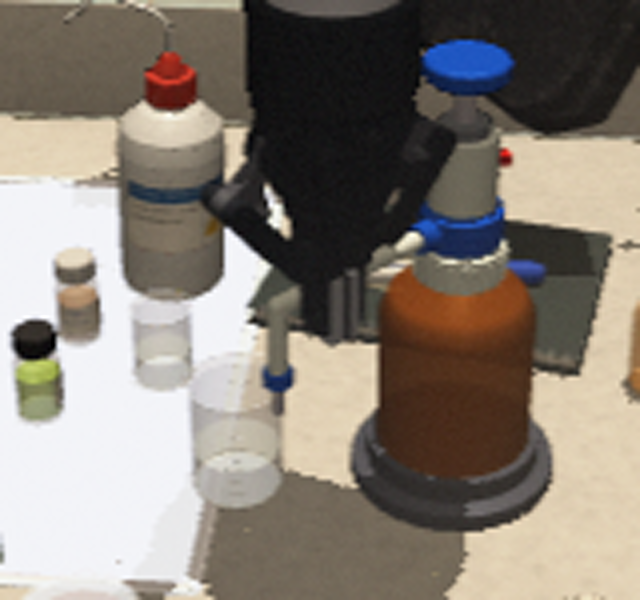

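The spout is turning now: nozzle at crop (278,400), beaker (237,430) untouched. Continuing.

```bash
python3 -m inch '[[[0.1,0.5,0,0,0,-2.7,0],[0.1,0.5,0,0,0,-2.7,0],[0.1,0.5,0,0,0,-2.7,0],[0.1,0.5,0,0,0,-2.7,0],[0.15,0.5,0,0,0,-2.7,0],[0.15,0.5,0,0,0,-2.7,0],[0.2,0.4,0,0,0,-2.7,0],[0.2,0.4,0,0,0,-2.7,0],[0.25,0.4,0,0,0,-2.7,0],[0.25,0.4,0,0,0,-2.7,0],[0.25,0.4,0,0,0,-2.7,0],[0.25,0.35,0,0,0,-1.3,0]]]'; python3 look.py s4
```

```text
time_s: 6.43
position: [0.4822, 0.1595, 0.1073]
tool_rot: [180.0, 0.0, 40.1]
wrist_force: [-0.2, -1.0, 0.6]
width: 0.002
grip_force: 0.5
111 [130.11870042 133.31032738 136.68417569]
60 [132.80951504 133.82423946 135.55784745]
```

View pics/s4.png

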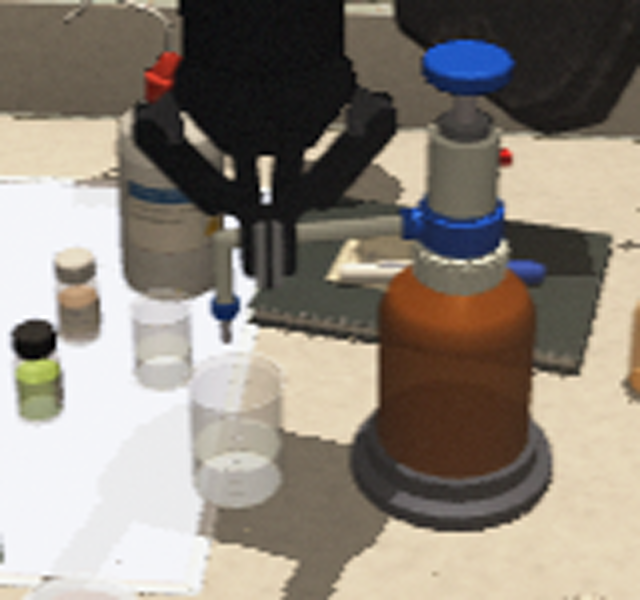

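Nozzle tip at crop (226,338), beaker rim centre about (237,391).

```bash
python3 - <<'E'
from h import *
t=onz("scene",170+226/4-.4,160+341/4-.4,.095); 
r=onz("scene",170+237/4-.4,160+391/4-.4,.068); b=onz("scene",170+237/4-.4,160+478/4-.4,.002)
for x in(t,r,b): print(x.round(4),np.degrees(np.arctan2(x[1]-.096,x[0]-.56)),np.hypot(x[1]-.096,x[0]-.56))
E
```

```text
[0.4789 0.1842 0.095 ] 132.61045767284338 0.11985728440846724
[0.4773 0.1769 0.068 ] 135.63451793398568 0.11569921388242063
[0.4861 0.1859 0.002 ] 129.40341424127504 0.11636588183999422
```

The beaker's rim and base give 129–136° and the tip is at 132.6°, radius 120 mm, so it is over the mouth. I'll back off, rise and go over the knob.

```bash
python3 -m inch '[[[-0.5,-0.45,0,0,0,0,0],[-0.8,-0.7,0,0,0,0,0],[-0.7,-0.6,0,0,0,0,0],[0,0,3.9,0,0,0,0],[0,0,3.9,0,0,0,0],[0,0,3.9,0,0,0,0],[0,0,3.6,0,0,0,0],[0,0,0,0,0,0,0],[0,0,0,0,0,0,0]]]'; python3 -m inch '[[[1.2,-0.5,0,0,0,0,0],[2,-0.9,0,0,0,0,0],[2.2,-1,0,0,0,0,0],[2.2,-1,0,0,0,0,0],[1.5,-0.8,0,0,0,0,0],[0.7,-0.4,0,0,0,0,0],[0,0,0,0,0,0,0],[0,0,0,0,0,0,0],[0,0,0,0,0,0,0]]]'; python3 look.py s5; python3 - <<'E'
from h import *; from station import ctrl
s=ctrl.get_state(); Q=cloud("scene",np.load("s5.npz")['d']).reshape(-1,3);Q=Q[np.isfinite(Q).all(1)]
T=(Q-s['position'])@R.from_euler('xyz',s['tool_rot'],degrees=True).as_matrix()
q=T[(np.hypot(T[:,0],T[:,1])<.02)&(T[:,2]<-.025)]; print("finger end",q[:,2].max(), s['position'])
E
```

```text
time_s: 7.23
position: [0.462, 0.1413, 0.2625]
tool_rot: [179.9, -0.2, 40.2]
wrist_force: [0.0, -0.3, -1.5]
width: -0.0
grip_force: 0.0
time_s: 7.98
position: [0.5595, 0.0961, 0.26]
tool_rot: [-180.0, 0.0, 40.1]
wrist_force: [-0.1, -0.0, -0.0]
width: -0.003
grip_force: 0.0
153 [130.10717867 132.8543555  134.65247318]
41 [132.90603896 133.56870577 134.27565883]
finger end -0.03123072638134015 [0.55946863 0.09620538 0.26022416]
```

View pics/s5.png

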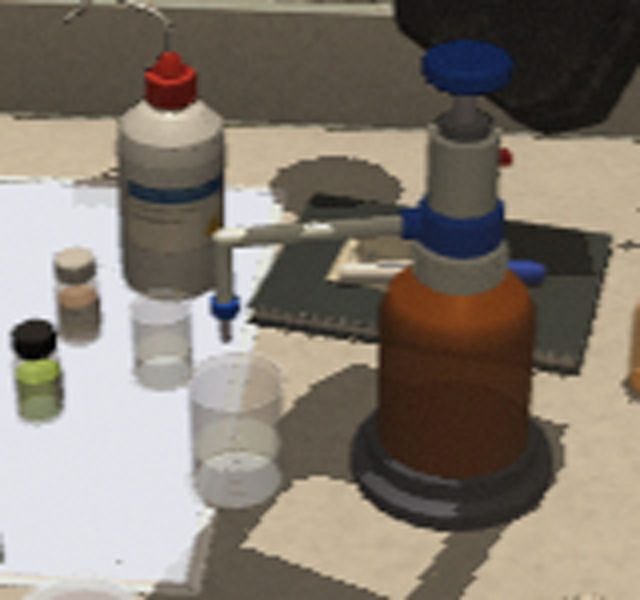

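Spout at 133°, nozzle tip (226,338) over the beaker; knob (468,65) is free with the fingers above it. Descending to feel for contact.

```bash
python3 -m inch '[[[0,0,-1.5,0,0,0,0],[0,0,-1.5,0,0,0,0],[0,0,-1,0,0,0,0],[0,0,-0.4,0,0,0,0],[0,0,0,0,0,0,0],[0,0,0,0,0,0,0],[0,0,0,0,0,0,0]]]'
for i in 1; do python3 -m inch '[[[0,0,-0.1,0,0,0,0],[0,0,-0.1,0,0,0,0],[0,0,-0.1,0,0,0,0]]]'; python3 -m inch '[[[0,0,-0.1,0,0,0,0],[0,0,-0.1,0,0,0,0],[0,0,-0.1,0,0,0,0]]]'; python3 -m inch '[[[0,0,-0.1,0,0,0,0],[0,0,-0.1,0,0,0,0]]]';python3 -m inch '[[[0,0,-0.1,0,0,0,0],[0,0,-0.1,0,0,0,0]]]';done | grep -E "time|pos|force"
```

```text
time_s: 8.62
position: [0.5603, 0.0959, 0.2168]
tool_rot: [180.0, -0.0, 40.1]
wrist_force: [-0.3, -0.0, 0.3]
width: 0.0
grip_force: 0.0
time_s: 8.87
position: [0.5603, 0.0959, 0.2134]
wrist_force: [0.3, 1.0, 0.0]
grip_force: 0.0
time_s: 9.12
position: [0.5602, 0.0959, 0.2102]
wrist_force: [-0.6, -0.4, 0.6]
grip_force: 0.6
time_s: 9.28
position: [0.5602, 0.0959, 0.2082]
wrist_force: [-0.0, -0.1, 1.9]
grip_force: 0.7
time_s: 9.45
position: [0.5602, 0.0959, 0.2061]
wrist_force: [-0.0, 0.4, 2.4]
grip_force: 0.8
```

```bash
(python3 -m inch '[[[0,0,-0.1,0,0,0,0],[0,0,-0.1,0,0,0,0],[0,0,-0.1,0,0,0,0]]]'; python3 -m inch '[[[0,0,-0.05,0,0,0,0],[0,0,0,0,0,0,0]]]'; python3 -m inch '[[[0,0,-0.05,0,0,0,0],[0,0,0,0,0,0,0]]]')| grep -E "time|pos|wrist"
```

```text
time_s: 9.7
position: [0.5602, 0.0959, 0.2032]
wrist_force: [0.8, -0.4, 2.1]
time_s: 9.87
position: [0.5602, 0.0959, 0.2026]
wrist_force: [2.1, 0.2, 2.1]
time_s: 10.03
position: [0.5602, 0.0959, 0.2022]
wrist_force: [1.3, 0.3, 1.7]
```

```bash
(python3 -m inch '[[[0,0,-0.05,0,0,0,0],[0,0,0,0,0,0,0]]]'; python3 -m inch '[[[0,0,-0.05,0,0,0,0],[0,0,0,0,0,0,0]]]')| grep -E "pos|wrist"
```

```text
position: [0.5602, 0.0959, 0.2017]
wrist_force: [1.8, -0.1, 2.8]
position: [0.5602, 0.0959, 0.2015]
wrist_force: [-0.5, 0.4, 5.6]
```

Stop felt. Hold and read.

```bash
(python3 -m inch '[[[0,0,0,0,0,0,0],[0,0,0,0,0,0,0],[0,0,0,0,0,0,0],[0,0,0,0,0,0,0]]]'; python3 -m inch '[[[0,0,0,0,0,0,0],[0,0,0,0,0,0,0],[0,0,0,0,0,0,0],[0,0,0,0,0,0,0]]]';python3 -m inch '[[[0,0,0,0,0,0,0],[0,0,0,0,0,0,0],[0,0,0,0,0,0,0],[0,0,0,0,0,0,0]]]';python3 -m inch '[[[0,0,0,0,0,0,0],[0,0,0,0,0,0,0],[0,0,0,0,0,0,0],[0,0,0,0,0,0,0]]]')| grep -E "time|pos|wrist"
```

```text
time_s: 10.7
position: [0.5602, 0.0959, 0.2014]
wrist_force: [0.9, -0.4, 4.6]
time_s: 11.03
position: [0.5602, 0.0959, 0.2014]
wrist_force: [0.6, -0.3, 4.6]
time_s: 11.37
position: [0.5602, 0.0959, 0.2014]
wrist_force: [1.4, -0.2, 5.0]
time_s: 11.7
position: [0.5602, 0.0959, 0.2015]
wrist_force: [0.4, 0.2, 5.0]
```

Steady 4.6–5.0 N with the knob still for over a second: the first-stop pause is done. Pressing on.

```bash
(python3 -m inch '[[[0,0,-0.05,0,0,0,0],[0,0,-0.05,0,0,0,0]]]';python3 -m inch '[[[0,0,-0.1,0,0,0,0],[0,0,-0.1,0,0,0,0]]]'; python3 -m inch '[[[0,0,-0.1,0,0,0,0],[0,0,0,0,0,0,0]]]';python3 -m inch '[[[0,0,-0.05,0,0,0,0],[0,0,0,0,0,0,0]]]')| grep -E "time|pos|wrist"
```

```text
time_s: 11.87
position: [0.5603, 0.0959, 0.2006]
wrist_force: [0.8, -0.2, 7.0]
time_s: 12.03
position: [0.5603, 0.0959, 0.1988]
wrist_force: [-0.3, 0.1, 9.3]
time_s: 12.2
position: [0.5603, 0.0959, 0.1978]
wrist_force: [-0.7, 0.2, 10.1]
time_s: 12.37
position: [0.5603, 0.0959, 0.1974]
wrist_force: [-1.1, -1.0, 10.9]
```

```bash
(python3 -m inch '[[[0,0,-0.05,0,0,0,0],[0,0,0,0,0,0,0]]]';python3 -m inch '[[[0,0,-0.04,0,0,0,0],[0,0,0,0,0,0,0]]]'; python3 -m inch '[[[0,0,-0.03,0,0,0,0],[0,0,0,0,0,0,0]]]')| grep -E "time|pos|wrist"
```

```text
time_s: 12.53
position: [0.5603, 0.0959, 0.197]
wrist_force: [-1.7, -0.9, 10.6]
time_s: 12.7
position: [0.5603, 0.0959, 0.1967]
wrist_force: [-1.6, -0.6, 11.6]
time_s: 12.87
position: [0.5603, 0.0959, 0.1964]
wrist_force: [-1.2, -1.5, 11.6]
```

```bash
(python3 -m inch '[[[0,0,-0.03,0,0,0,0],[0,0,0,0,0,0,0]]]';python3 -m inch '[[[0,0,-0.03,0,0,0,0],[0,0,0,0,0,0,0]]]')| grep -E "time|pos|wrist"
```

```text
time_s: 13.03
position: [0.5603, 0.0959, 0.1961]
wrist_force: [-1.2, -1.1, 11.6]
time_s: 13.2
position: [0.5603, 0.0959, 0.196]
wrist_force: [-2.4, -0.6, 12.2]
```

```bash
(python3 -m inch '[[[0,0,-0.03,0,0,0,0],[0,0,0,0,0,0,0],[0,0,0,0,0,0,0]]]')| grep -E "time|pos|wrist"
```

```text
time_s: 13.45
position: [0.5604, 0.0959, 0.196]
wrist_force: [-2.4, -1.0, 14.5]
```

Hard stop reached at 14.5 N with no more travel. Hold over a second, then rise slowly at first and back away.

```bash
(python3 -m inch '[[[0,0,0,0,0,0,0],[0,0,0,0,0,0,0],[0,0,0,0,0,0,0],[0,0,0,0,0,0,0],[0,0,0,0,0,0,0],[0,0,0,0,0,0,0],[0,0,0,0,0,0,0]]]';python3 -m inch '[[[0,0,0,0,0,0,0],[0,0,0,0,0,0,0],[0,0,0,0,0,0,0],[0,0,0,0,0,0,0],[0,0,0,0,0,0,0],[0,0,0,0,0,0,0],[0,0,0,0,0,0,0],[0,0,0,0,0,0,0]]]'; python3 -m inch '[[[0,0,0.15,0,0,0,0],[0,0,0.2,0,0,0,0],[0,0,0.2,0,0,0,0],[0,0,0.3,0,0,0,0],[0,0,0.4,0,0,0,0],[0,0,0.5,0,0,0,0],[0,0,1,0,0,0,0],[0,0,2,0,0,0,0],[0,0,3,0,0,0,0],[0,0,2,0,0,0,0],[0,0,0,0,0,0,0],[0,0,0,0,0,0,0]]]')| grep -E "time|pos|wrist"; python3 look.py s6; python3 - <<'E'
from h import *
z=np.load("s6.npz");p,d=z['p'],z['d'];P=cloud("scene",d)
m=cv2.inRange(cv2.cvtColor(p,cv2.COLOR_RGB2HSV),(105,150,60),(130,255,255))>0; m[200:]=0; v,u=np.where(m); print("knob rows",v.min(),v.max(),"cols",u.min(),u.max(),np.nanmedian(P[m],0))
E
```

```text
time_s: 14.03
position: [0.5603, 0.0959, 0.196]
wrist_force: [-2.4, -1.5, 13.6]
time_s: 14.7
position: [0.5604, 0.0959, 0.196]
wrist_force: [-3.7, -1.1, 14.9]
time_s: 15.7
position: [0.5604, 0.0959, 0.2935]
wrist_force: [0.4, -0.5, -0.1]
151 [129.72966623 132.96987814 134.48232806]
38 [132.73393228 133.6291861  134.20336752]
knob rows 170 182 cols 276 297 [0.55632238 0.09412165 0.2434937 ]
```

View pics/s6.png

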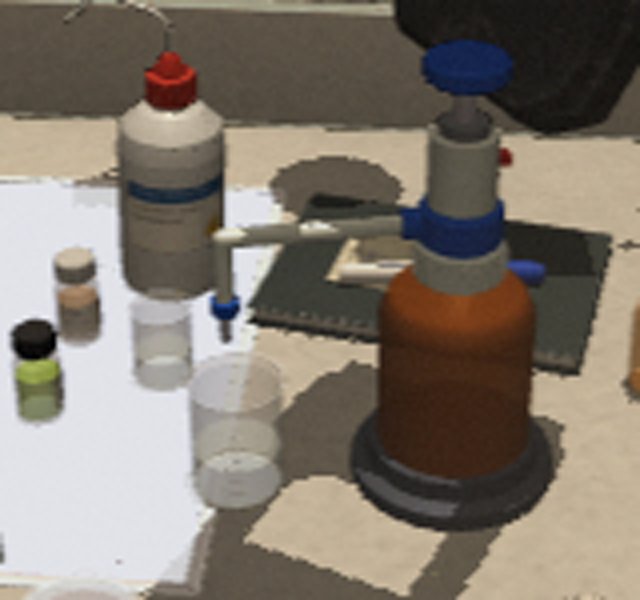

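The knob is back at rest (468,65), the nozzle tip (226,338) is still over the beaker mouth (237,391), and nothing else moved. Handing in.

```bash
python3 -c "
from station import ctrl; print(ctrl.sign_off())"
```

```text
the job is handed in; nothing more can be done
None
```

The job is handed in: the nozzle is over the larger beaker, the plunger was held over a second at the first stop (about 5 N) and at the second (about 14 N), it came back up fully by itself, and no other object was seen to move.

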